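# Put the altar shelf back in order after dusting

## Robot

A 6-joint arm with a two-finger parallel gripper is mounted at the origin on the work surface. World frame = base frame: x ahead of the robot, y to its left, z up, the work surface at z = 0. Lengths are in m, angles in rad, forces in N, time in s.
With the tool pointing down it reaches from about 0.3 to 0.875 m from the base axis. Payload 6.4 kg.
Tool frame: the origin (TCP) lies at the very end of the fingers, on their centre line; the grasp point (between the pads) lies 19 mm behind it; z points along the fingers, y is the line along which they close (so a half turn about z gives the same grasp; the last joint's range is limited). The gripper opens to 85 mm and grips with 20 to 120 N. Pads are 22 mm wide; open, the fingers measure 114 mm over their backs; the gripper's body (76 mm by 85 mm) begins 54 mm behind the grasp point. The pads swing forward as they close: fully open they stand 13 mm farther back than shut.
Start: joints at [-0.206, 0.181, 1.607, -0, 1.354, -0.206], TCP at [0.575, 0, 0.231] pointing down, gripper open.
Joint ranges: [-2.99, 2.99], [-0.89, 2.07], [0.3, 2.58], [-1.14, 4.28], [0, 2.63], [-3.12, 3.12]. Speed limits (rad/s): [2.57, 2.57, 3.01, 3.14, 3.14, 3.14].

## Interface

Orientations are given as a unit quaternion [w, x, y, z].
In Python, from bench import ctrl gives the robot as it stands.
- The arm moves only by the tool jog_arm, never from a script. Its argument "series" is a list that holds one entry, the list of rows, each a list of 7 numbers: the shift along the tool's x, y, z in mm, then the turn, a rotation vector about the tool's x, y, z in rad, then the finger opening in mm, from 0 to 85.4. In form: [[[tx, ty, tz, rx, ry, rz, gripper], ...]]. A call has exactly 10 rows; each row shifts and turns the commanded pose from where the row before left it, along the tool's axes as they then stand; what a row does not reach is not made up. A row lasts 1/10 s, in which the tool goes at most 50 mm and 8.59 degrees, less where a joint would pass 70% of its speed; a pose out of reach is approached as far as the arm can. A call with a gripper value outside its range is refused whole. The fingers move at their own pace and stop on an object; the grip force is fixed at half the most. Time passes only in rows, so rows that do not move let the fingers close, or fill a call up. It gives the time, the measured TCP pose, the force, the opening and the grip force at its end, in the units of the state.
- ctrl.get_obs(): the state, without advancing time (a new reading comes with each control period).
- ctrl.camera(name): name is "scene" or "side" or "wrist"; returns a dict with "frame" (384x512x3 uint8, blue, green, red), "z_map" (384x512 float32, m along the optical axis (not along the pixel's ray), 0 where there is no reading), "fx", "fy", "cx", "cy" (pixels), "xyz" and "rotation" of the camera in the world. Camera axes: x right, y down, z forward; pixel columns grow to the right and rows downward; lengths in m; the calibration is good to about 2 mm. A picture is of the moment at which its call begins.
- ctrl.hand_in(): hands the job in; it is judged then, once.
The state is a dict: "time_s": time; "q": joint angles; "dq": joint speeds; "joint_efforts": joint torques, N m; "eef_pos": TCP position; "eef_rot": TCP orientation; "wrist_force": force on the tool from outside, world axes, zero at the start; "torque": the same for the moment, N m; "opening": opening from 0.0 (shut) to 1.0 (fully open); "grasp_force": force on a finger pad.
Only numpy, scipy, OpenCV 4.12 (cv2) and the standard library are available. Lean on these libraries where they do the work, as an engineer would, in place of code of your own. Each camera call takes 0.05 s, during which the arm holds its last target. There are 200 camera calls.

## Task

Put the altar shelf back in order: stand the two blue teacups in the dark wooden tray, one in each bay, the two red electric candles in the red tray, one in each bay, and the steel incense holder in the brass dish. Everything ends up standing upright on the floor of its place, let go of and still. Tip nothing over, and leave the white cup and the bell where they are.

Things in the scene. Friction and masses are not known exactly. Their poses are not given: they have to be found in the camera images.
- cup_a: blue ceramic teacup without handle, upright, loose, 58 mm across at the rim (56 mm at 12 mm up, foot 48 mm), 50 mm tall, wall 4 mm, about 110 g. Origin: centre of its underside, z up. The two blue cups are alike; either may take either bay.
- cup_b: the other blue ceramic teacup, upright, loose, 58 mm across at the rim (56 mm at 12 mm up, foot 48 mm), 50 mm tall, wall 4 mm, about 110 g. Origin: centre of its underside, z up. 
- candle_a: red electric candle, loose: upright red plastic cylinder 40 mm across and 66 mm tall with a small yellow flame on top (84 mm in all; the flame is look only), about 90 g. Origin: centre of its underside, z up. The two candles are alike; either may take either bay.
- candle_b: the other red electric candle, loose: upright red plastic cylinder 40 mm across and 66 mm tall with a small yellow flame on top (84 mm in all; the flame is look only), about 90 g. Origin: centre of its underside, z up.
- incense_holder: stainless steel incense stick holder, loose, standing upright: round foot 60 mm across and 10 mm thick, a stem 16 mm across, and from 30 to 62 mm up a cylindrical head 30 mm across to grip; about 200 g. Origin: centre of its underside, z up.
- cup_tray: dark wooden tray for the cups, 90 mm along its x, 182 mm along its y, with one divider (5 mm thick, as high as the rim) across the middle that makes two bays, each 80 by 83.5 mm inside, centred at y = +44 and -44 mm. Fixed to the shelf. Origin: centre of its underside, z up. Rim 14 mm high, walls 5 mm thick, floor 5 mm thick (a thing standing in it has its origin 5 mm above the tray's). 
- candle_tray: red tray for the candles, 80 mm along its x, 162 mm along its y, with one divider (5 mm thick, as high as the rim) across the middle that makes two bays, each 70 by 73.5 mm inside, centred at y = +39 and -39 mm. Fixed to the shelf. Origin: centre of its underside, z up. Rim 14 mm high, walls 5 mm thick, floor 5 mm thick (a thing standing in it has its origin 5 mm above the tray's). 
- holder_dish: square brass dish for the incense holder, 96 by 96 mm outside, 86 by 86 mm inside, no divider. Fixed to the shelf. Origin: centre of its underside, z up. Rim 14 mm high, walls 5 mm thick, floor 5 mm thick (a thing standing in it has its origin 5 mm above the tray's). 
- white_cup: white ceramic teacup, the same shape as the blue ones: upright, loose, 58 mm across at the rim (56 mm at 12 mm up, foot 48 mm), 50 mm tall, wall 4 mm, about 110 g. Origin: centre of its underside, z up. It is to be left where it stands.
- bell: small plastic bell with a black foot 60 mm across, a green dome and a white press button on top, loose, 43 mm tall, about 120 g. Origin: centre of its underside, z up. It is to be left where it stands. (Apart from the ten listed things, the shelf holds only fixed pieces, up to 140 mm tall, along its far edge beyond x = 0.74 m and near its sides at |y| above 0.47 m.)
Things that resemble listed ones, but are neither listed nor needed, are in the scene too. Leave any pink look-alike of the candle_a alone. What is shaped like the cup_a but pink is not meant.

How it is judged:
By the outcome, as a careful person would: the job done as asked, in the order asked, and still so for the second after the job is handed in, with the robot touching nothing.
It also fails if it takes over 128 s, if anything falls off the work surface, if the arm or the gripper's body presses on something with over 40 N, if the wrist force passes 120 N, or if a joint passes its speed limit or range.

## Working session

There is one attempt and no reset: what is moved stays moved. The work goes in short steps, Python scripts to look and compute and a tool call to move; the robot and the scene stay as the last step left them, time stands still between calls to the robot, and variables do not carry over. Pictures are saved under pics/ and viewed, at most 14 in all, crops included, and the job is handed in when it is done.

Besides the shell and the picture viewer there is one more tool, called after "Call:" as name([rows], argument=value, ...), one row to a line, values as JSON. jog_arm: Moves the arm, as the interface text tells. Its arguments: {"type":"object","properties":{"series":{"type":"array"}},"required":["series"]}

```bash
ls; mkdir -p pics
cat > h.py <<'E'
import numpy as np, cv2
from bench import ctrl
def cam(n):
    c=ctrl.camera(n); c['R']=np.array(c['rotation'],float)
    if c['R'].size==4:
        from scipy.spatial.transform import Rotation as Ro
        w,x,y,z=c['R']; c['R']=Ro.from_quat([x,y,z,w]).as_matrix()
    c['R']=c['R'].reshape(3,3); c['p']=np.array(c['xyz']); return c
def cloud(c):
    z=c['z_map']; v,u=np.mgrid[:z.shape[0],:z.shape[1]]
    P=np.stack([(u-c['cx'])/c['fx']*z,(v-c['cy'])/c['fy']*z,z],-1)
    return P@c['R'].T+c['p']
def ray(c,u,v,h):
    d=c['R']@np.array([(u-c['cx'])/c['fx'],(v-c['cy'])/c['fy'],1]); return c['p']+d*(h-c['p'][2])/d[2]
E
python3 - <<'E'
from h import *
o=ctrl.get_obs(); print({k:np.round(v,3) for k,v in o.items()})
for n in ['scene','side','wrist']:
    c=cam(n); print(n,c['p'],c['R'].round(3).tolist(),c['fx'],c['cx'],c['cy']); cv2.imwrite(f'pics/{n}0.png',c['frame']); np.save(f'{n}0.npy',c,allow_pickle=True)
E
```

```text
pics
{'time_s': np.float64(0.0), 'q': array([-0.206,  0.182,  1.608,  0.   ,  1.354, -0.206]), 'dq': array([-0.001,  0.001,  0.001,  0.   , -0.   ,  0.001]), 'joint_efforts': array([ 0.0000e+00, -4.4487e+01, -3.5134e+01, -0.0000e+00,  9.0000e-03,
        0.0000e+00]), 'eef_pos': array([0.574, 0.   , 0.23 ]), 'eef_rot': array([-0.001,  0.707,  0.707, -0.   ]), 'wrist_force': array([-0.591, -0.351,  0.791]), 'torque': array([-0.027,  0.013,  0.044]), 'grasp_force': np.float64(0.0), 'opening': np.float64(0.997)}
scene [ 0.82759447 -0.54142276  0.83500348] [[0.852, 0.416, -0.318], [0.524, -0.672, 0.524], [0.005, -0.613, -0.79]] 373.8788869079299 255.28852294942845 190.4279122263982
side [ 0.07031466 -0.60241598  0.61748755] [[0.813, -0.361, 0.457], [-0.582, -0.476, 0.659], [-0.021, -0.802, -0.597]] 416.3517742336835 255.35669414386214 196.87495589727527
wrist [0.57285729 0.07310704 0.37165646] [[1.0, 0.002, -0.001], [0.002, -0.958, -0.287], [-0.002, 0.287, -0.958]] 306.43084636018386 257.42061235214385 189.81480286976014
```

View pics/scene0.png

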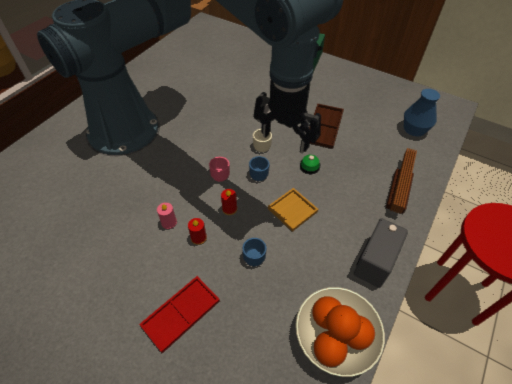

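View pics/side0.png

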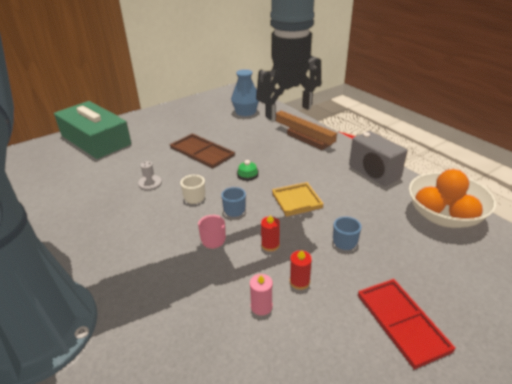

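Scene: blue cups (260,168) and (254,251), red candles (229,201) and (197,231), pink look-alikes (167,215) and (219,168), white cup (262,141), bell (311,162), dish (293,209), red tray (180,313), cup tray (327,125). Side: holder (149,175), cup tray (202,150), red tray (405,320). Blue/red candidates fit by colour; the pink ones are excluded.

```bash
cat > meas.py <<'E'
from h import *
seeds={'scene':dict(cupA=(260,174),cupB=(254,257),canA=(229,206),canB=(197,236),pinkcan=(167,220),pinkcup=(217,176),white=(262,146),bell=(311,163),dish=(293,209),rtray=(195,302),ctray=(332,118)),
'side':dict(cupA=(234,207),cupB=(346,239),canA=(270,240),canB=(301,275),pinkcan=(261,300),pinkcup=(212,238),white=(193,193),bell=(247,171),holder=(149,173),dish=(297,200),rtray=(385,300),ctray=(190,145))}
for n in seeds:
    c=np.load(f'{n}0.npy',allow_pickle=True).item(); W=cloud(c)
    Z=W[...,2].copy(); Z[c['z_map']==0]=0
    m=((Z>0.003)&(Z<0.2)).astype(np.uint8); k,lab=cv2.connectedComponents(m,connectivity=4)
    tb=W[(np.abs(Z)<.006)&(W[...,0]>.3)&(W[...,0]<.7)&(np.abs(W[...,1])<.4)&(c['z_map']>0)]; print(n,'table z',np.median(tb[:,2]).round(4))
    for s,(u,v) in seeds[n].items():
        l=lab[v,u]
        if l==0: print(s,'none',Z[v,u]);continue
        P=W[lab==l]; top=np.percentile(P[:,2],98)
        T=P[P[:,2]>top-(.006 if 'tray' not in s and s!='dish' else .05)][:,:2].astype(np.float32)
        (x,y),r=cv2.minEnclosingCircle(T)
        b=cv2.minAreaRect(T*1000)
        print(s,len(P),'top%.4f'%top,'circ',np.round([x,y,r],4),'rect',np.round([*b[0],*b[1],b[2]],1))
E
python3 meas.py
```

```text
scene table z 0.0002
cupA 424 top0.0518 circ [0.47   0.0671 0.0299] rect [470.3  65.9  56.7  57.1   6.1]
cupB 553 top0.0513 circ [ 0.5994 -0.169   0.0292] rect [ 600.8 -169.1   54.8   56.4   32.7]
canA 354 top0.0784 circ [ 0.4671 -0.0816  0.0055] rect [466.8 -81.4  10.8   7.5  47.6]
canB 391 top0.0782 circ [ 0.4504 -0.1989  0.0053] rect [ 450.8 -196.5   10.7    9.8   83.3]
pinkcan 380 top0.0784 circ [ 0.3563 -0.2013  0.0054] rect [ 354.7 -201.3   10.6    8.1    7.5]
pinkcup 424 top0.0517 circ [0.3758 0.0049 0.0298] rect [376.3   5.1  56.3  55.1  35.9]
white 322 top0.0509 circ [0.4191 0.1672 0.0296] rect [419.4 168.   54.3  55.7  30.8]
bell 306 top0.0435 circ [0.5784 0.1701 0.0108] rect [579.5 171.   18.9  15.1   9.2]
dish 1092 top0.0160 circ [0.6136 0.0069 0.0671] rect [614.    9.7 103.9  98.1  71.5]
rtray 2558 top0.0157 circ [ 0.5325 -0.3743  0.0899] rect [ 529.9 -373.2  162.4   87.4   76.3]
ctray 767 top0.0158 circ [0.5568 0.3635 0.1024] rect [543.6 362.   90.5 200.3  13.4]
side table z 0.0009
cupA 625 top0.0514 circ [0.4708 0.0656 0.0307] rect [470.5  65.   58.   56.3  46.4]
cupB 
[... 267 characters left out ...]
inkcan 839 top0.0785 circ [ 0.3549 -0.2011  0.0063] rect [ 354.2 -202.6    7.9   12.5   66.1]
pinkcup 761 top0.0517 circ [0.3762 0.0048 0.0296] rect [376.7   4.5  55.8  57.4  89.5]
white 573 top0.0515 circ [0.4204 0.1678 0.0303] rect [420.1 167.7  56.2  56.5  52.2]
bell 354 top0.0441 circ [0.5825 0.1716 0.0084] rect [583.  170.2  14.3  13.3  75.6]
holder 451 top0.0636 circ [0.3561 0.2904 0.0154] rect [356.8 290.   28.2  27.3  63. ]
dish 1142 top0.0160 circ [0.6142 0.008  0.0697] rect [618.5   5.9 103.9 105.5  71.6]
rtray 4107 top0.0161 circ [ 0.5333 -0.3739  0.091 ] rect [ 538.5 -372.3  171.3   91.4   76.1]
ctray 1188 top0.0162 circ [0.5462 0.358  0.1045] rect [546.1 357.8  94.9 194.3  14.1]
```

View pics/wrist0.png

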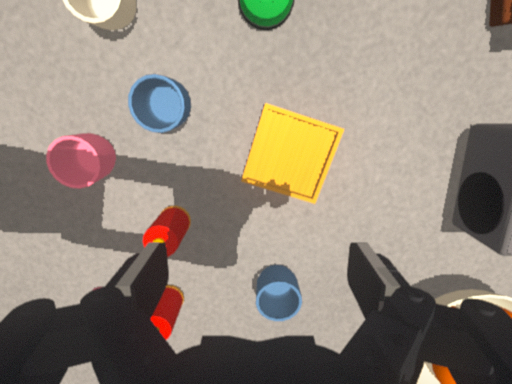

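```bash
cat > tray.py <<'E'
from h import *
seeds={'scene':dict(dish=(293,209),rtray=(195,302),ctray=(332,118)),'side':dict(dish=(297,200),rtray=(385,300),ctray=(190,145)),'wrist':dict(dish=(293,153))}
for n in seeds:
    c=np.load(f'{n}0.npy',allow_pickle=True).item(); W=cloud(c); f=c['frame']
    hsv=cv2.cvtColor(f,cv2.COLOR_BGR2HSV)
    m0=(hsv[...,1]>110).astype(np.uint8); 
    k,lab=cv2.connectedComponents(m0,connectivity=4)
    for s,(u,v) in seeds[n].items():
        m=(lab==lab[v,u])
        pts=np.argwhere(m)[:,::-1]
        P=np.array([ray(c,a,b,.014)[:2] for a,b in pts]).astype(np.float32)
        b=cv2.minAreaRect(P*1000)
        T=W[m&(W[...,2]>.0125)&(W[...,2]<.02)][:,:2].astype(np.float32)
        b2=cv2.minAreaRect(T*1000)
        fl=W[m&(c['z_map']>0)][:,2]; 
        print(n,s,m.sum(),'ray@rim',np.round([*b[0],*b[1],b[2]],1),'rimdepth',len(T),np.round([*b2[0],*b2[1],b2[2]],1),'floor',np.round(np.percentile(fl,[10,50]),4))
E
python3 tray.py
python3 - <<'E'
from h import *
c=np.load('wrist0.npy',allow_pickle=True).item(); W=cloud(c)
for n,(u,v) in dict(cupA=(158,102),cupB=(278,295)).items():
    hsv=cv2.cvtColor(c['frame'],cv2.COLOR_BGR2HSV); m=((hsv[...,0]>95)&(hsv[...,0]<125)&(hsv[...,1]>80)).astype(np.uint8)
    k,lab=cv2.connectedComponents(m); q=(lab==lab[v,u])&(W[...,2]>.044); print(n,cv2.minEnclosingCircle(W[q][:,:2].astype(np.float32)))
for n in ['scene','side']:
    c=np.load(f'{n}0.npy',allow_pickle=True).item(); W=cloud(c)
    for s,p in dict(canA=(.4665,-.0818),canB=(.4495,-.199)).items():
        q=(np.hypot(W[...,0]-p[0],W[...,1]-p[1])<.03)&(W[...,2]>.062)&(W[...,2]<.071); T=W[q][:,:2].astype(np.float32); print(n,s,q.sum(),cv2.minEnclosingCircle(T),T.mean(0))
s=np.load('scene0.npy',allow_pickle=True).item()['frame'][110:280,130:330]
d=np.load('side0.npy',allow_pickle=True).item()['frame'][130:330,130:370]
cv2.imwrite('pics/crop.png',np.vstack([cv2.resize(s,(600,300)),cv2.resize(d,(600,300))]))
E
```

```text
scene dish 1197 ray@rim [613.5   3.7 104.  101.5  72.6] rimdepth 208 [613.1   7.   97.3  97.6  72.5] floor [0.0031 0.0057]
scene rtray 2803 ray@rim [ 533.8 -374.8  163.9   84.8   76.3] rimdepth 472 [ 532.7 -373.9  162.2   81.3   76.2] floor [0.0032 0.0056]
scene ctray 827 ray@rim [546.1 349.9  87.8 192.4  14. ] rimdepth 114 [544.9 354.1  87.9 185.   13.9] floor [0.0033 0.006 ]
side dish 1124 ray@rim [ 6.089e+02 -6.000e-01  1.105e+02  1.004e+02  7.230e+01] rimdepth 213 [612.9   5.2  96.1  95.2  72. ] floor [0.0044 0.0065]
side rtray 4116 ray@rim [ 529.4 -376.9  167.2   86.8   76.2] rimdepth 875 [ 533.  -375.1  162.9   81.6   76.2] floor [0.0046 0.0065]
side ctray 965 ray@rim [540.7 344.5  89.5 180.8  13.9] rimdepth 142 [544.  345.2  83.8 169.2  13.1] floor [0.0046 0.0067]
wrist dish 6625 ray@rim [611.8   8.6  96.2  96.7  72.6] rimdepth 603 [612.1   8.6  95.9  95.7  72.5] floor [0.0025 0.0037]
cupA ((0.5069835186004639, 0.07060039788484573), 0.06602149456739426)
cupB ((0.5870673656463623, -0.06104651466012001), 0.13500405848026276)
scene canA 135 ((0.46668434143066406, -0.08082927763462067), 0.019795218482613564) [ 0.46728706 -0.08191604]
scene canB 158 ((0.44856342673301697, -0.197464257478714), 0.021307211369276047) [ 0.45078194 -0.19821604]
side canA 180 ((0.4669990837574005, -0.08057649433612823), 0.02097116783261299) [ 0.46400207 -0.08444268]
side canB 243 ((0.4484632909297943, -0.19661103188991547), 0.02129342034459114) [ 0.44765198 -0.20034447]
```

View pics/crop.png

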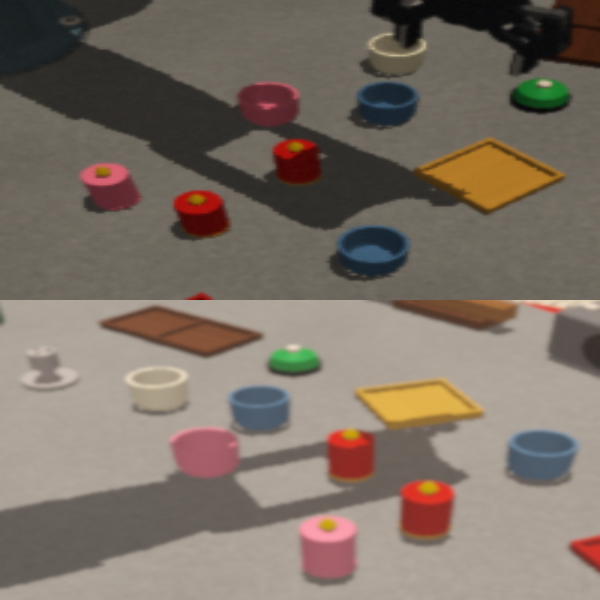

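The crop confirms the blue cups, the red candles (the pink ones stand apart) and the steel holder at left in the side view. Now I move to blue cup A.

Call:
jog_arm([
  [[22, -35, 0, 0, 0, 0, 85], [22, -35, 0, 0, 0, 0, 85], [22, -34, 0, 0, 0, 0, 85], [0, 0, 40, 0, 0, 0, 85], [0, 0, 40, 0, 0, 0, 85], [0, 0, 30, 0, 0, 0, 85], [0, 0, 20, 0, 0, 0, 85], [0, 0, 0, 0, 0, 0, 85], [0, 0, 0, 0, 0, 0, 85], [0, 0, 0, 0, 0, 0, 85]],
])

```text
time_s: 1.15
eef_pos: [0.4722, 0.0659, 0.1027]
eef_rot: [0.001, 0.707, 0.707, 0.001]
wrist_force: [0.5, 0.6, 0.7]
opening: 0.999
grasp_force: 0.0
```

Call:
jog_arm([
  [[0, -1, 30, 0, 0, 0, 85], [0, 0, 25, 0, 0, 0, 85], [0, 0, 18, 0, 0, 0, 85], [0, 0, 11, 0, 0, 0, 85], [0, 0, 0, 0, 0, 0, 85], [0, 0, 0, 0, 0, 0, 40], [0, 0, 0, 0, 0, 0, 40], [0, 0, 0, 0, 0, 0, 40], [0, 0, 0, 0, 0, 0, 40], [0, 0, 0, 0, 0, 0, 40]],
])

```text
time_s: 2.15
eef_pos: [0.4714, 0.0659, 0.019]
eef_rot: [0.001, 0.707, 0.707, 0.001]
wrist_force: [-1.5, -0.5, 5.7]
opening: 0.648
grasp_force: 63.0
```

Call:
jog_arm([
  [[0, 0, -20, 0, 0, 0, 40], [0, 0, -40, 0, 0, 0, 40], [0, 0, -40, 0, 0, 0, 40], [0, 0, -30, 0, 0, 0, 40], [40, 13, -20, 0, 0, 0, 40], [40, 13, 0, 0, 0, 0, 40], [40, 14, 0, 0, 0, 0, 40], [40, 14, 0, 0, 0, 0, 40], [34, 10, 0, 0, 0, 0, 40], [0, 0, 0, 0, 0, 0, 40]],
])

```text
time_s: 3.15
eef_pos: [0.5348, 0.2639, 0.1683]
eef_rot: [0.0, 0.706, 0.708, 0.001]
wrist_force: [0.1, -0.2, -1.5]
opening: 0.647
grasp_force: 63.9
```

```bash
cat > wr.py <<'E'
import sys
from h import *
o=ctrl.get_obs(); print(o['eef_pos'],o['opening'],o['grasp_force'],o['time_s'])
c=cam('wrist'); np.save(sys.argv[1]+'.npy',c,allow_pickle=True); cv2.imwrite('pics/'+sys.argv[1]+'.png',c['frame'])
W=cloud(c);hsv=cv2.cvtColor(c['frame'],cv2.COLOR_BGR2HSV)
m0=(hsv[...,1]>110).astype(np.uint8);k,lab,st,_=cv2.connectedComponentsWithStats(m0,connectivity=4)
for i in range(1,k):
    if st[i,4]<2500: continue
    m=lab==i;T=W[m&(W[...,2]>.011)&(W[...,2]<.019)][:,:2].astype(np.float32)
    if len(T)>20:
        b=cv2.minAreaRect(T*1000);print(st[i],np.round([*b[0],*b[1],b[2]],1))
E
python3 wr.py w1
```

```text
[0.53478843 0.26393989 0.16830918] 0.6466737523883067 63.894973601563834 3.15
[  200     0   134   181 17066] [546.1 348.   89.7 164.6  13.6]
```

View pics/w1.png

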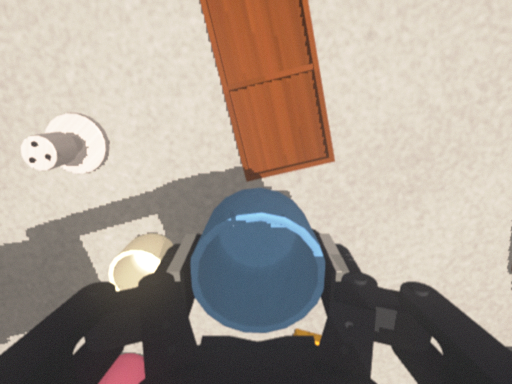

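Wrist view: cup held well, cup tray with its near end at about (290,170) and divider at (272,78), holder at (60,148), white cup clear at (140,265). The tray centre is (0.544, 0.3565).

Call:
jog_arm([
  [[45, 0, 0, 0, 0, 0, 40], [45, 0, 0, 0, 0, 0, 40], [45, 0, 0, 0, 0, 0, 40], [0, 0, 35, 0, 0, 0, 40], [0, 0, 35, 0, 0, 0, 40], [0, 0, 25, 0, 0, 0, 40], [0, 0, 15, 0, 0, 0, 40], [0, 0, 10, 0, 0, 0, 40], [0, 0, 0, 0, 0, 0, 40], [0, 0, 0, 0, 0, 0, 40]],
])

```text
time_s: 4.2
eef_pos: [0.535, 0.3951, 0.0487]
eef_rot: [0.0, 0.707, 0.707, 0.001]
wrist_force: [-0.4, -0.2, -0.6]
opening: 0.651
grasp_force: 63.9
```

Call:
jog_arm([
  [[3, 0, 12, 0, 0, 0, 40], [0, 0, 8, 0, 0, 0, 40], [0, 0, 4, 0, 0, 0, 40], [0, 0, 0, 0, 0, 0, 40], [0, 0, 0, 0, 0, 0, 65], [0, 0, 0, 0, 0, 0, 85], [0, 0, 0, 0, 0, 0, 85], [0, 0, 0, 0, 0, 0, 85], [0, 0, 0, 0, 0, 0, 85], [0, 0, 0, 0, 0, 0, 85]],
])

```text
time_s: 5.2
eef_pos: [0.534, 0.398, 0.0232]
eef_rot: [-0.0, 0.707, 0.707, -0.0]
wrist_force: [-0.2, -0.3, -0.3]
opening: 0.995
grasp_force: 0.0
```

Call:
jog_arm([
  [[0, 0, -20, 0, 0, 0, 85], [0, 0, -40, 0, 0, 0, 85], [0, 0, -40, 0, 0, 0, 85], [0, 0, -37, 0, 0, 0, 85], [-48, 6, 0, 0, 0, 0, 85], [-48, 6, 0, 0, 0, 0, 85], [-48, 6, 0, 0, 0, 0, 85], [-48, 6, 0, 0, 0, 0, 85], [-48, 6, 0, 0, 0, 0, 85], [-48, 6, 0, 0, 0, 0, 85]],
])

```text
time_s: 6.2
eef_pos: [0.57, 0.1082, 0.1606]
eef_rot: [0.0, 0.707, 0.707, 0.0]
wrist_force: [1.0, -0.1, 1.3]
opening: 0.993
grasp_force: 0.0
```

Call:
jog_arm([
  [[-48, 5, 0, 0, 0, 0, 85], [-48, 5, 0, 0, 0, 0, 85], [-48, 5, 0, 0, 0, 0, 85], [-48, 5, 0, 0, 0, 0, 85], [-48, 5, 0, 0, 0, 0, 85], [-40, 5, 0, 0, 0, 0, 85], [0, 0, 25, 0, 0, 0, 85], [0, 0, 25, 0, 0, 0, 85], [0, 0, 0, 0, 0, 0, 85], [0, 0, 0, 0, 0, 0, 85]],
])

```text
time_s: 7.2
eef_pos: [0.5998, -0.1698, 0.1102]
eef_rot: [-0.001, 0.707, 0.707, -0.0]
wrist_force: [-0.4, 0.1, 0.8]
opening: 0.994
grasp_force: 0.0
```

Run:
```python
from h import *
print(ctrl.get_obs()['eef_pos'])
a=cam('scene')['frame'][60:290,100:380]; cv2.imwrite('pics/s2.png',cv2.resize(a,(784,600)))
```

```text
[ 0.59975764 -0.16976229  0.11023604]
```

View pics/s2.png

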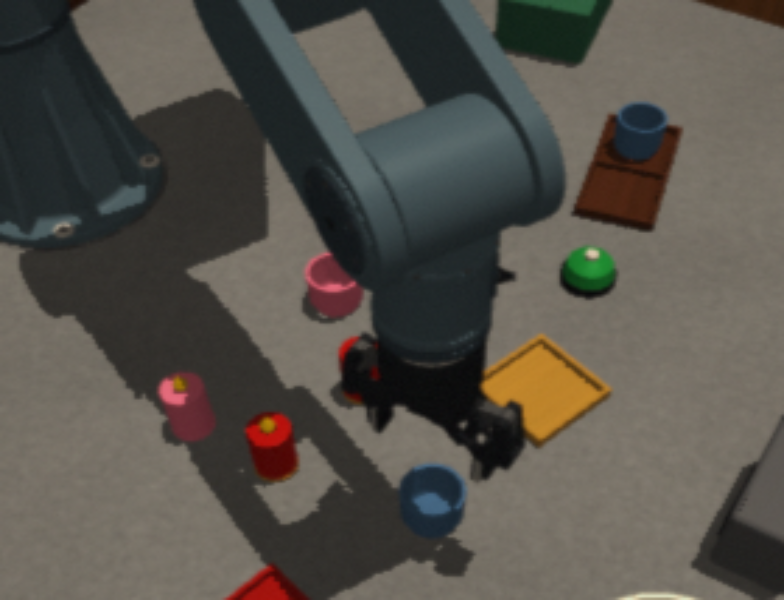

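Cup A stands upright in the far bay (640,135 in the crop). Gripper is above cup B (432,500); descend and close.

Call:
jog_arm([
  [[0, 0, 35, 0, 0, 0, 85], [0, 0, 28, 0, 0, 0, 85], [0, 0, 18, 0, 0, 0, 85], [0, 0, 10, 0, 0, 0, 85], [0, 0, 0, 0, 0, 0, 85], [0, 0, 0, 0, 0, 0, 40], [0, 0, 0, 0, 0, 0, 40], [0, 0, 0, 0, 0, 0, 40], [0, 0, 0, 0, 0, 0, 40], [0, 0, 0, 0, 0, 0, 40]],
])

```text
time_s: 8.25
eef_pos: [0.6017, -0.1708, 0.0218]
eef_rot: [0.002, 0.707, 0.707, 0.001]
wrist_force: [-0.6, 0.9, 6.4]
opening: 0.656
grasp_force: 64.0
```

Call:
jog_arm([
  [[0, 0, -20, 0, 0, 0, 40], [0, 0, -40, 0, 0, 0, 40], [0, 0, -40, 0, 0, 0, 40], [0, 0, -30, 0, 0, 0, 40], [40, -4, -20, 0, 0, 0, 40], [48, -4, 0, 0, 0, 0, 40], [48, -4, 0, 0, 0, 0, 40], [48, -4, 0, 0, 0, 0, 40], [48, -4, 0, 0, 0, 0, 40], [48, -4, 0, 0, 0, 0, 40]],
])

```text
time_s: 9.25
eef_pos: [0.5758, 0.1119, 0.1702]
eef_rot: [0.001, 0.707, 0.707, 0.001]
wrist_force: [0.8, -0.5, -1.3]
opening: 0.655
grasp_force: 64.2
```

Call:
jog_arm([
  [[45, -5, 0, 0, 0, 0, 40], [45, -5, 0, 0, 0, 0, 40], [45, -5, 0, 0, 0, 0, 40], [40, -5, 0, 0, 0, 0, 40], [27, -2, 0, 0, 0, 0, 40], [0, 0, 35, 0, 0, 0, 40], [0, 0, 35, 0, 0, 0, 40], [0, 0, 30, 0, 0, 0, 40], [0, 0, 20, 0, 0, 0, 40], [0, 0, 0, 0, 0, 0, 40]],
])

```text
time_s: 10.25
eef_pos: [0.5514, 0.3111, 0.0461]
eef_rot: [-0.001, 0.707, 0.707, -0.003]
wrist_force: [-1.1, 0.4, -2.5]
opening: 0.653
grasp_force: 64.2
```

Call:
jog_arm([
  [[2, 2, 9, 0, 0, 0, 40], [0, 0, 7, 0, 0, 0, 40], [0, 0, 4, 0, 0, 0, 40], [0, 0, 0, 0, 0, 0, 40], [0, 0, 0, 0, 0, 0, 65], [0, 0, 0, 0, 0, 0, 85], [0, 0, 0, 0, 0, 0, 85], [0, 0, 0, 0, 0, 0, 85], [0, 0, 0, 0, 0, 0, 85], [0, 0, 0, 0, 0, 0, 85]],
])

```text
time_s: 11.25
eef_pos: [0.5561, 0.314, 0.0294]
eef_rot: [0.0, 0.707, 0.707, 0.0]
wrist_force: [1.0, 0.3, 0.8]
opening: 1.0
grasp_force: 0.0
```

Call:
jog_arm([
  [[0, 0, -20, 0, 0, 0, 85], [0, 0, -40, 0, 0, 0, 85], [0, 0, -40, 0, 0, 0, 85], [0, 0, -35, 0, 0, 0, 85], [-48, -10, 0, 0, 0, 0, 85], [-48, -10, 0, 0, 0, 0, 85], [-48, -10, 0, 0, 0, 0, 85], [-48, -10, 0, 0, 0, 0, 85], [-48, -10, 0, 0, 0, 0, 85], [-48, -10, 0, 0, 0, 0, 85]],
])

```text
time_s: 12.25
eef_pos: [0.4954, 0.0243, 0.1645]
eef_rot: [0.0, 0.707, 0.707, 0.0]
wrist_force: [1.1, -0.1, 0.4]
opening: 0.994
grasp_force: 0.0
```

Call:
jog_arm([
  [[-45, -12, 0, 0, 0, 0, 85], [-40, -12, 0, 0, 0, 0, 85], [-22, -5, 0, 0, 0, 0, 85], [0, 0, 15, 0, 0, 0, 85], [0, 0, 15, 0, 0, 0, 85], [0, 0, 0, 0, 0, 0, 85], [0, 0, 0, 0, 0, 0, 85], [0, 0, 0, 0, 0, 0, 85], [0, 0, 0, 0, 0, 0, 85], [0, 0, 0, 0, 0, 0, 85]],
])

```text
time_s: 13.25
eef_pos: [0.4674, -0.081, 0.1349]
eef_rot: [0.001, 0.707, 0.707, 0.0]
wrist_force: [0.8, 0.7, 0.5]
opening: 0.992
grasp_force: 0.0
```

Run:
```python
from h import *
print(ctrl.get_obs()['eef_pos'])
a=cam('wrist')['frame']; b=cam('side')['frame'];cv2.imwrite('pics/s3.png',cv2.resize(np.hstack([a,b]),(800,300)))
```

```text
[ 0.46742282 -0.08097363  0.13488784]
```

View pics/s3.png

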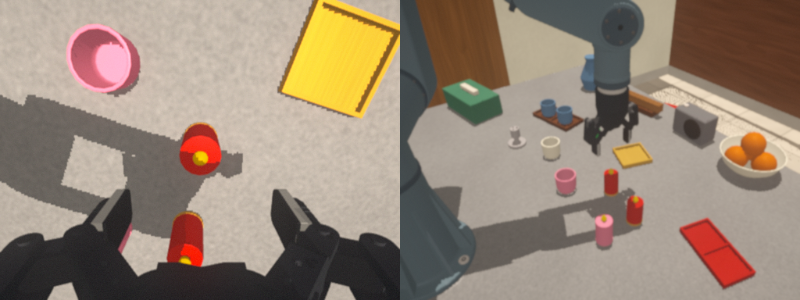

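Both cups stand in the cup tray (side half, 548,107 and 565,115); candle A is centred under the gripper (wrist half, 200,152). Descending.

Call:
jog_arm([
  [[0, 0, 35, 0, 0, 0, 85], [0, 0, 35, 0, 0, 0, 85], [0, 0, 22, 0, 0, 0, 85], [0, 0, 13, 0, 0, 0, 85], [0, 0, 0, 0, 0, 0, 85], [0, 0, 0, 0, 0, 0, 25], [0, 0, 0, 0, 0, 0, 25], [0, 0, 0, 0, 0, 0, 25], [0, 0, 0, 0, 0, 0, 25], [0, 0, 0, 0, 0, 0, 25]],
])

```text
time_s: 14.35
eef_pos: [0.4681, -0.0815, 0.0307]
eef_rot: [0.001, 0.707, 0.707, 0.0]
wrist_force: [-0.4, 1.0, 5.7]
opening: 0.454
grasp_force: 59.9
```

Call:
jog_arm([
  [[0, 0, -20, 0, 0, 0, 25], [0, 0, -40, 0, 0, 0, 25], [0, 0, -40, 0, 0, 0, 25], [0, 0, -30, 0, 0, 0, 25], [-30, 6, -20, 0, 0, 0, 25], [-45, 9, 0, 0, 0, 0, 25], [-45, 9, 0, 0, 0, 0, 25], [-45, 9, 0, 0, 0, 0, 25], [-45, 9, 0, 0, 0, 0, 25], [0, 0, 0, 0, 0, 0, 25]],
])

```text
time_s: 15.35
eef_pos: [0.5093, -0.2966, 0.1797]
eef_rot: [0.002, 0.709, 0.705, -0.001]
wrist_force: [0.0, 0.9, -0.6]
opening: 0.455
grasp_force: 60.6
```

Call:
jog_arm([
  [[-40, 5, 0, 0, 0, 0, 25], [-40, 5, 0, 0, 0, 0, 25], [-36, 5, 0, 0, 0, 0, 25], [0, 0, 0, 0, 0, 0, 25], [0, 0, 35, 0, 0, 0, 25], [0, 0, 35, 0, 0, 0, 25], [0, 0, 30, 0, 0, 0, 25], [0, 0, 20, 0, 0, 0, 25], [0, 0, 0, 0, 0, 0, 25], [0, 0, 0, 0, 0, 0, 25]],
])

```text
time_s: 16.35
eef_pos: [0.5242, -0.4062, 0.0598]
eef_rot: [-0.0, 0.707, 0.707, 0.0]
wrist_force: [-0.4, -0.8, -0.8]
opening: 0.456
grasp_force: 60.7
```

Call:
jog_arm([
  [[-5, 0, 11, 0, 0, 0, 25], [0, 0, 8, 0, 0, 0, 25], [0, 0, 4, 0, 0, 0, 25], [0, 0, 0, 0, 0, 0, 25], [0, 0, 0, 0, 0, 0, 45], [0, 0, 0, 0, 0, 0, 75], [0, 0, 0, 0, 0, 0, 85], [0, 0, 0, 0, 0, 0, 85], [0, 0, 0, 0, 0, 0, 85], [0, 0, 0, 0, 0, 0, 85]],
])

```text
time_s: 17.35
eef_pos: [0.524, -0.412, 0.0363]
eef_rot: [0.0, 0.707, 0.707, 0.0]
wrist_force: [-1.0, -0.4, 0.5]
opening: 0.996
grasp_force: 0.0
```

Call:
jog_arm([
  [[0, 0, -20, 0, 0, 0, 85], [0, 0, -40, 0, 0, 0, 85], [0, 0, -40, 0, 0, 0, 85], [0, 0, -25, 0, 0, 0, 85], [45, -15, 0, 0, 0, 0, 85], [45, -15, 0, 0, 0, 0, 85], [45, -16, 0, 0, 0, 0, 85], [45, -16, 0, 0, 0, 0, 85], [33, -13, 0, 0, 0, 0, 85], [0, 0, 0, 0, 0, 0, 85]],
])

```text
time_s: 18.35
eef_pos: [0.4472, -0.1948, 0.1608]
eef_rot: [-0.001, 0.706, 0.708, 0.0]
wrist_force: [0.2, -0.2, 0.5]
opening: 0.996
grasp_force: 0.0
```

Run:
```python
from h import *
print(ctrl.get_obs()['eef_pos'])
a=cam('wrist')['frame']; b=cam('side')['frame'];cv2.imwrite('pics/s4.png',cv2.resize(np.hstack([a,b]),(800,300)))
```

```text
[ 0.44720003 -0.19481178  0.16079292]
```

View pics/s4.png

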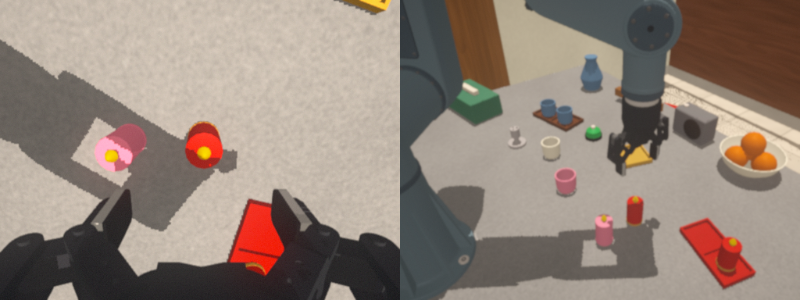

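Candle A stands in its bay (side half, 729,255); candle B is at (204,150) in the wrist half, the pink one at (120,150) beside it. I use a narrower opening.

Call:
jog_arm([
  [[-3, 1, 35, 0, 0, 0, 66], [0, 0, 35, 0, 0, 0, 66], [0, 0, 30, 0, 0, 0, 66], [0, 0, 18, 0, 0, 0, 66], [0, 0, 11, 0, 0, 0, 66], [0, 0, 0, 0, 0, 0, 66], [0, 0, 0, 0, 0, 0, 25], [0, 0, 0, 0, 0, 0, 25], [0, 0, 0, 0, 0, 0, 25], [0, 0, 0, 0, 0, 0, 25]],
])

```text
time_s: 19.45
eef_pos: [0.4512, -0.2029, 0.0337]
eef_rot: [0.002, 0.707, 0.707, 0.0]
wrist_force: [-0.6, -1.2, 6.5]
opening: 0.453
grasp_force: 60.2
```

Call:
jog_arm([
  [[0, 0, -20, 0, 0, 0, 25], [0, 0, -40, 0, 0, 0, 25], [0, 0, -40, 0, 0, 0, 25], [0, 0, -30, 0, 0, 0, 25], [0, 0, -20, 0, 0, 0, 25], [-45, 30, 0, 0, 0, 0, 25], [-45, 30, 0, 0, 0, 0, 25], [-45, 30, 0, 0, 0, 0, 25], [0, 0, 0, 0, 0, 0, 25], [0, 0, 0, 0, 0, 0, 25]],
])

```text
time_s: 20.45
eef_pos: [0.5328, -0.327, 0.1809]
eef_rot: [-0.001, 0.707, 0.707, 0.0]
wrist_force: [0.6, 0.8, -1.2]
opening: 0.453
grasp_force: 60.6
```

Call:
jog_arm([
  [[-7, 5, 0, 0, 0, 0, 25], [-6, 4, 0, 0, 0, 0, 25], [0, 0, 35, 0, 0, 0, 25], [0, 0, 35, 0, 0, 0, 25], [0, 0, 30, 0, 0, 0, 25], [0, 0, 15, 0, 0, 0, 25], [0, 0, 5, 0, 0, 0, 25], [0, 0, 0, 0, 0, 0, 25], [0, 0, 0, 0, 0, 0, 25], [0, 0, 0, 0, 0, 0, 25]],
])

```text
time_s: 21.45
eef_pos: [0.5433, -0.3407, 0.0643]
eef_rot: [0.002, 0.707, 0.707, 0.0]
wrist_force: [-0.6, 0.1, -1.2]
opening: 0.452
grasp_force: 60.6
```

Call:
jog_arm([
  [[0, 0, 11, 0, 0, 0, 25], [0, 0, 9, 0, 0, 0, 25], [0, 0, 4, 0, 0, 0, 25], [0, 0, 0, 0, 0, 0, 25], [0, 0, 0, 0, 0, 0, 45], [0, 0, 0, 0, 0, 0, 75], [0, 0, 0, 0, 0, 0, 85], [0, 0, 0, 0, 0, 0, 85], [0, 0, 0, 0, 0, 0, 85], [0, 0, 0, 0, 0, 0, 85]],
])

```text
time_s: 22.45
eef_pos: [0.5422, -0.3398, 0.0382]
eef_rot: [-0.0, 0.707, 0.707, -0.0]
wrist_force: [0.5, -0.3, -0.0]
opening: 0.993
grasp_force: 0.0
```

Call:
jog_arm([
  [[0, 0, -20, 0, 0, 0, 85], [0, 0, -40, 0, 0, 0, 85], [0, 0, -40, 0, 0, 0, 85], [0, 0, -30, 0, 0, 0, 85], [47, -13, 0, 0, 0, 0, 85], [47, -13, 0, 0, 0, 0, 85], [47, -13, 0, 0, 0, 0, 85], [47, -13, 0, 0, 0, 0, 85], [47, -13, 0, 0, 0, 0, 85], [47, -13, 0, 0, 0, 0, 85]],
])

```text
time_s: 23.45
eef_pos: [0.4635, -0.0561, 0.1685]
eef_rot: [0.0, 0.707, 0.707, 0.0]
wrist_force: [0.6, 0.1, 0.6]
opening: 0.995
grasp_force: 0.0
```

Call:
jog_arm([
  [[47, -13, 0, 0, 0, 0, 85], [47, -13, 0, 0, 0, 0, 85], [47, -13, 0, 0, 0, 0, 85], [47, -13, 0, 0, 0, 0, 85], [47, -13, 0, 0, 0, 0, 85], [47, -13, 0, 0, 0, 0, 85], [47, -13, 0, 0, 0, 0, 85], [19, -10, 0, 0, 0, 0, 85], [0, 0, 0, 0, 0, 0, 85], [0, 0, 0, 0, 0, 0, 85]],
])

```text
time_s: 24.45
eef_pos: [0.363, 0.2902, 0.1683]
eef_rot: [0.0, 0.707, 0.708, -0.0]
wrist_force: [0.2, -0.8, -0.1]
opening: 0.994
grasp_force: 0.0
```

Run:
```python
from h import *
print(ctrl.get_obs()['eef_pos'])
c=cam('wrist');W=cloud(c);np.save('w5.npy',c)
q=(W[...,2]>.056)&(W[...,2]<.068)&(np.hypot(W[...,0]-.3565,W[...,1]-.29)<.03);T=W[q].astype(np.float32)
print(q.sum(),cv2.minEnclosingCircle(T[:,:2]),np.median(T[:,2]))
a=c['frame']; b=cam('side')['frame'];cv2.imwrite('pics/s5.png',cv2.resize(np.hstack([a,b]),(800,300)))
```

```text
[0.36303636 0.2902347  0.16826829]Traceback (most recent call last):
  File "<stdin>", line 5, in <module>
cv2.error: OpenCV(4.12.0) /io/opencv/modules/imgproc/src/shapedescr.cpp:201: error: (-215:Assertion failed) count >= 0 && (depth == CV_32F || depth == CV_32S) in function 'minEnclosingCircle'
```

Run:
```python
from h import *
c=np.load('w5.npy',allow_pickle=True).item();W=cloud(c)
q=(W[...,2]>.056)&(W[...,2]<.068)&(np.hypot(W[...,0]-.3565,W[...,1]-.29)<.03);T=np.ascontiguousarray(W[q][:,:2],dtype=np.float32)
print(q.sum(),np.round(W[180:330:30,256],3).tolist())
a=c['frame']; b=cam('side')['frame'];cv2.imwrite('pics/s5.png',cv2.resize(np.hstack([a,b]),(800,300)))
if len(T):print(cv2.minEnclosingCircle(T))
```

```text
915 [[0.36, 0.297, 0.06], [0.36, 0.247, -0.002], [0.36, 0.211, -0.002], [0.36, 0.173, -0.003], [0.36, 0.133, -0.002]]
((0.35377514362335205, 0.2937914729118347), 0.014932632446289062)
```

View pics/s5.png

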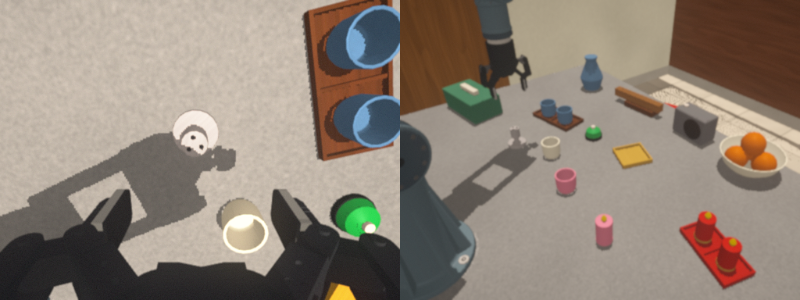

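Both candles stand in the red tray (706,228; 729,255); the holder is below the gripper (wrist half, 195,138), white cup and bell clear.

Call:
jog_arm([
  [[2, -8, 35, 0, 0, 0, 66], [0, 0, 40, 0, 0, 0, 66], [0, 0, 32, 0, 0, 0, 66], [0, 0, 20, 0, 0, 0, 66], [0, 0, 12, 0, 0, 0, 66], [0, 0, 0, 0, 0, 0, 66], [0, 0, 0, 0, 0, 0, 15], [0, 0, 0, 0, 0, 0, 15], [0, 0, 0, 0, 0, 0, 15], [0, 0, 0, 0, 0, 0, 15]],
])

```text
time_s: 25.55
eef_pos: [0.3566, 0.2927, 0.0308]
eef_rot: [0.001, 0.707, 0.707, 0.001]
wrist_force: [0.5, -1.8, 7.1]
opening: 0.331
grasp_force: 58.9
```

Call:
jog_arm([
  [[0, 0, -15, 0, 0, 0, 15], [0, 0, -35, 0, 0, 0, 15], [0, 0, -40, 0, 0, 0, 15], [0, 0, -30, 0, 0, 0, 15], [0, 0, 0, 0, 0, 0, 15], [-30, 27, 0, 0, 0, 0, 15], [-33, 30, 0, 0, 0, 0, 15], [-33, 30, 0, 0, 0, 0, 15], [-33, 30, 0, 0, 0, 0, 15], [-33, 30, 0, 0, 0, 0, 15]],
])

```text
time_s: 26.55
eef_pos: [0.5025, 0.1288, 0.1483]
eef_rot: [-0.0, 0.707, 0.707, -0.0]
wrist_force: [0.8, 1.1, -1.7]
opening: 0.334
grasp_force: 59.6
```

Call:
jog_arm([
  [[-33, 30, 0, 0, 0, 0, 15], [-33, 30, 0, 0, 0, 0, 15], [-33, 30, 0, 0, 0, 0, 15], [-24, 19, 0, 0, 0, 0, 15], [0, 0, 0, 0, 0, 0, 15], [0, 0, 35, 0, 0, 0, 15], [0, 0, 30, 0, 0, 0, 15], [0, 0, 20, 0, 0, 0, 15], [0, 0, 0, 0, 0, 0, 15], [0, 0, 0, 0, 0, 0, 15]],
])

```text
time_s: 27.55
eef_pos: [0.6104, 0.0079, 0.0639]
eef_rot: [-0.001, 0.707, 0.707, -0.0]
wrist_force: [0.9, 0.6, -1.0]
opening: 0.332
grasp_force: 59.7
```

Down to about 0.037 (grasp height + 5 mm + a little), release.

Call:
jog_arm([
  [[0, 1, 12, 0, 0, 0, 15], [0, 0, 9, 0, 0, 0, 15], [0, 0, 6, 0, 0, 0, 15], [0, 0, 0, 0, 0, 0, 15], [0, 0, 0, 0, 0, 0, 15], [0, 0, 0, 0, 0, 0, 40], [0, 0, 0, 0, 0, 0, 75], [0, 0, 0, 0, 0, 0, 80], [0, 0, 0, 0, 0, 0, 80], [0, 0, 0, 0, 0, 0, 80]],
])

```text
time_s: 28.55
eef_pos: [0.6123, 0.0072, 0.0375]
eef_rot: [0.0, 0.707, 0.707, 0.0]
wrist_force: [0.4, -0.1, -0.4]
opening: 0.936
grasp_force: 0.0
```

Call:
jog_arm([
  [[0, 0, -15, 0, 0, 0, 80], [0, 0, -35, 0, 0, 0, 80], [0, 0, -40, 0, 0, 0, 80], [0, 0, -40, 0, 0, 0, 80], [0, 0, -40, 0, 0, 0, 80], [0, 0, -30, 0, 0, 0, 80], [0, 0, 0, 0, 0, 0, 80], [0, 0, 0, 0, 0, 0, 80], [0, 0, 0, 0, 0, 0, 80], [0, 0, 0, 0, 0, 0, 80]],
])

```text
time_s: 29.55
eef_pos: [0.6112, 0.0074, 0.2356]
eef_rot: [-0.001, 0.707, 0.707, -0.001]
wrist_force: [0.6, -0.2, -0.7]
opening: 0.931
grasp_force: 0.0
```

Run:
```python
from h import *
a=cam('scene')['frame']; b=cam('side')['frame'];w=cam('wrist')['frame']
cv2.imwrite('pics/s6.png',np.vstack([cv2.resize(np.hstack([a[60:360,100:400],b[90:370,120:460]][:1]+[cv2.resize(b[90:370,120:460],(364,300))]),(800,360)),cv2.resize(w,(320,240))[:, :] if 0 else np.hstack([cv2.resize(w,(320,240)),np.zeros((240,480,3),np.uint8)])]))
```

```text
(no output)
```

View pics/s6.png

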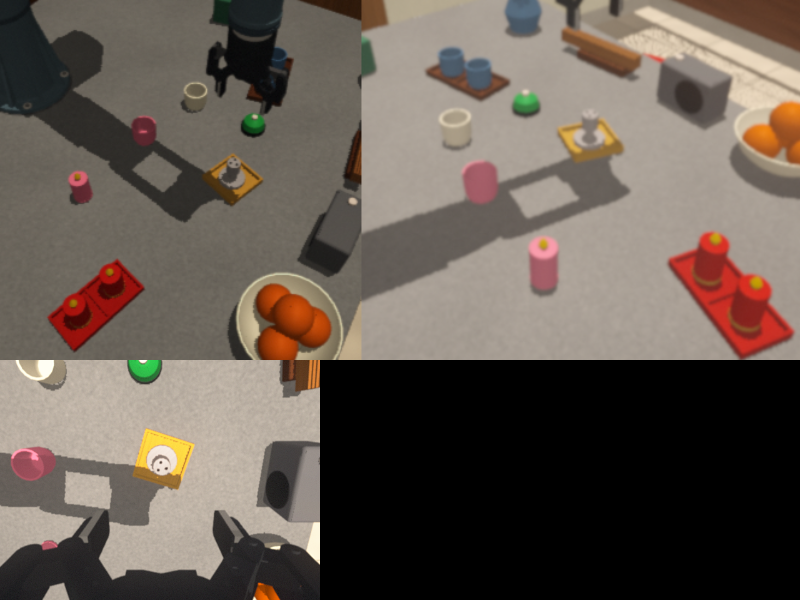

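The final check shows everything in place: holder centred in the dish (side half, 590,130), candles (712,260; 748,305), cups (452,62; 478,73), all upright. The white cup, bell and pink items look unmoved.

```bash
python3 -c "
from bench import ctrl
print(ctrl.hand_in())"
```

```text
the job is handed in; nothing more can be done
None
```

I've handed the job in: the last pictures show both blue cups, both red candles and the incense holder upright and let go of in their places, at about 30 s of the 128 s allowed, with the white cup, bell and pink look-alikes apparently unmoved.

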